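# Set up the sieve shaker and brush out the sieve

## Robot

A 6-joint arm with a two-finger parallel gripper is mounted at the origin on the work surface. World frame = base frame: x ahead of the robot, y to its left, z up, the work surface at z = 0. Lengths are in m, angles in rad, forces in N, time in s.
With the tool pointing down it reaches from about 0.25 to 0.775 m from the base axis. Payload 4 kg.
Tool frame: the origin (TCP) lies between the finger pads; the fingertips stand 11 mm ahead of it and the grasp point (between the pads) lies 8 mm behind it (robot.tip_extent is the z of the fingertips in the tool frame, in m); z points along the fingers, y is the line along which they close (so a half turn about z gives the same grasp; the last joint's range is limited). The gripper opens to 94 mm and grips with 3 to 60 N. Pads are 16 mm wide; open, the fingers measure 119 mm over their backs; the gripper's body (75 mm by 177 mm) begins 78 mm behind the grasp point.
Start: joints at [0.999, 0.087, 1.371, -0, 1.684, -0.103], TCP at [0.249, 0.491, 0.217] pointing down, gripper open.
Joint ranges: [-3.1, 3.1], [-0.76, 2.03], [0.27, 2.55], [-1.08, 4.22], [0.17, 2.65], [-2.57, 2.57]. Speed limits (rad/s): [2.79, 2.79, 3.14, 3.14, 3.14, 3.14].

## Interface

Orientations are given as [roll, pitch, yaw] about the fixed x, y, z axes, in that order (R = Rz(yaw) Ry(pitch) Rx(roll)).
In Python, from bench import robot, imaging gives the robot as it stands.
- The arm moves only by the shell command python3 -m pendant 'ROWS'. ROWS is JSON, a list of rows, each a list of 7 numbers: the shift along the world's x, y, z in cm, then the turn, a rotation vector about the world's x, y, z in degrees, then the opening, from 0 (shut) to 1 (fully open). In form: [[dx, dy, dz, ax, ay, az, jaw], ...]. A call has 1 to 8 rows; each row shifts and turns the commanded pose from where the row before left it; what a row does not reach is not made up. A row lasts 1/10 s, in which the tool goes at most 50 mm and 8.59 degrees, less where a joint would pass 70% of its speed; a pose out of reach is approached as far as the arm can. A call is refused whole if a number of a shift passes 5 or a number of a turn 8.59, either way. A call with a gripper value outside its range is refused whole. The fingers move at their own pace and stop on an object; the grip force is fixed at half the most. Time passes only in rows, so rows that do not move let the fingers close. It gives the time, the measured TCP pose, the force, the opening and the grip force at its end, in the units of the state.
- robot.get_obs(): the state, without advancing time (a new reading comes with each control period).
- imaging.snapshot(name): name is "side" or "top"; returns the picture (400x640x3 uint8, red, green, blue); there is no depth.
- imaging.camera_params(name): a dict with "camera_matrix" (3x3 intrinsics, pixels), "R" (3x3) and "t" (3): a world point X has camera coordinates R X + t. Camera axes: x right, y down, z forward; pixel columns grow to the right and rows downward; lengths in m; the calibration is good to about 2 mm. A picture is of the moment at which its call begins. camera_params takes no time and is no camera call.
- robot.close_job(): hands the job in; it is judged then, once.
The state is a dict: "time": time; "joint_positions": joint angles; "qvel": joint speeds; "joint_torque": joint torques, N m; "tool_pos": TCP position; "ee_rot": TCP orientation; "wrist_force": force on the tool from outside, world axes, zero at the start; "wrist_torque": the same for the moment, N m; "width": finger opening in m; "finger_force": force on a finger pad.
Only numpy, scipy, OpenCV 4.12 (cv2) and the standard library are available. Lean on these libraries where they do the work, as an engineer would, in place of code of your own. Each camera call takes 0.05 s, during which the arm holds its last target. There are 200 camera calls.

## Task

Get the sieve shaker ready: move the tin off its deck and stand it upright in the finds tray, then set the sieve basket over the two pegs, fully home and flat on the deck. With the sieve seated and let go, take the brush that stands in the wooden block, dip its bristles more than halfway down into the sieve without pushing hard, and stand it back down to the bottom of its hole in the block. Set things down rather than letting them fall, and leave everything else where it is.

Things in the scene. Friction and masses are not known exactly. Their poses are not given: they have to be found in the camera images.
- base: Sieve shaker: low grey machine fixed to the table, 160 (x) by 220 (y) mm, its flat steel deck 50 mm above the table. Two upright steel pegs stand on the deck at x = 0, y = +73 and -73 mm: 10 mm diameter, 30 mm tall, the top 9 mm tapering to 3 mm. Origin: centre of the underside; z up.
- base_deck (a point): Centre of the shaker's deck, midway between the pegs, on the deck surface (50 mm above the base's origin); axes as the base's.
- sieve: Loose round steel sieve basket, 0.25 to 0.5 kg: 100 mm wide at the floor, 112 mm at the rim, rim 58 mm high, wall 3 mm, inner floor at z = 5 mm. Two flat ears at the foot (z 0 to 6 mm, 36 mm wide in x) reach out to y = +-95 mm, each with a 13.5 mm through hole at y = +-73 mm. Half a turn makes no difference. Origin: centre of the underside; z up. Starts on the table.
- sieve_bar (a point): Middle of the sieve's straight wooden carrying bar, 100 mm above the sieve's origin. The bar runs over the mouth along the sieve's y: 12 mm wide in x, 16 mm high, 116 mm long, on 12 by 4 mm uprights at y = +-56 mm; the mouth is open on both sides of it. Axes as the sieve's.
- tin: Round closed aluminium tin, 50 mm diameter, 45 mm high, about 0.12 kg, loose; starts on the shaker's deck between the pegs. Origin: centre of its underside; z up.
- tray: Finds tray: open white rectangular tray fixed to the table, 150 (x) by 200 (y) mm outside, walls 5 mm thick and 28 mm high, floor 5 mm thick. The sample jar stands in its -y part. Origin: centre of the underside.
- holder: Wooden block fixed to the table, 70 by 70 by 55 mm high, with one upright blind hole in the middle of its top, 22 mm diameter with a 3 mm chamfer, its bottom 5 mm above the table. Origin: centre of the underside.
- brush: Round brush standing bristles down in the block's hole, 165 mm long, about 50 g: bristles and ferrule 18 mm diameter for the lowest 55 mm (tapering to 10 mm in the last 16 mm at the tip), then a wooden handle of 14 mm diameter from 62 to 165 mm. Origin: centre of the bristle tip; z points along it to the handle end.
- brush_tip (a point): Centre of the bristle tip (the brush's origin).
- jar: Bystander: small closed glass sample jar in the tray, 36 mm diameter, 50 mm high. Origin: centre of the underside.
- flask: Bystander: tall white bottle, 60 mm diameter, 190 mm high. Origin: centre of the underside.
- cup: Bystander: white ceramic cup, 56 mm diameter, 70 mm high. Origin: centre of the underside.
- tape: Bystander: roll of tape lying flat, 70 mm diameter, 24 mm high. Origin: centre of the underside.
- flat_brush: Bystander: a brush lying on the table beyond the shaker, long axis x, about 200 mm long. Not the one to use. Origin: on its underside.

How it is judged:
By the outcome, as a careful person would: the job done as asked, in the order asked, and still so for the second after the job is handed in, with the robot touching nothing.
It also fails if it takes over 72 s, if anything falls off the work surface, if the arm or the gripper's body presses on something with over 40 N, if the wrist force passes 120 N, or if a joint passes its speed limit or range.

## Working session

There is one attempt and no reset: what is moved stays moved. The work goes in short steps, Python scripts to look and compute and a shell command to move; the robot and the scene stay as the last step left them, time stands still between calls to the robot, and variables do not carry over. Pictures are saved under pics/ and viewed, at most 10 in all, crops included, and the job is handed in when it is done.

```bash
mkdir -p pics; cat > h.py <<'E'
import numpy as np, cv2
from bench import robot, imaging
def snap(n,f=None):
    im=imaging.snapshot(n)
    if f: cv2.imwrite('pics/'+f,im[:,:,::-1])
    return im
def cam(n):
    p=imaging.camera_params(n); return map(np.array,(p["camera_matrix"],p["R"],p["t"]))
def ray(n,u,v):
    K,R,t=cam(n); return -R.T@t, R.T@np.linalg.solve(K,[u,v,1])
def plane(n,u,v,z):
    c,d=ray(n,u,v); return c+d*(z-c[2])/d[2]
def proj(n,X):
    K,R,t=cam(n); p=K@(R@np.array(X)+t); return p[:2]/p[2]
def tri(a,b):
    """a,b=(name,u,v) -> point, gap"""
    c1,d1=ray(*a); c2,d2=ray(*b)
    s=np.linalg.lstsq(np.c_[d1,-d2],c2-c1,rcond=None)[0]
    p,q=c1+s[0]*d1,c2+s[1]*d2
    return (p+q)/2,np.linalg.norm(p-q)
E
python3 - <<'E'
from h import *
for n in("top","side"):
    snap(n,n+"0.png"); K,R,t=cam(n); print(n,K.round(1).tolist(),(-R.T@t).round(3),R[2].round(2))
o=robot.get_obs();print({k:np.round(v,3) for k,v in o.items()})
E
```

```text
top [[365.2, 0.0, 319.5], [0.0, 365.2, 198.3], [0.0, 0.0, 1.0]] [ 0.426 -0.017  0.978] [ 0.16 -0.01 -0.99]
side [[496.5, 0.0, 311.8], [0.0, 496.5, 199.7], [0.0, 0.0, 1.0]] [0.435 0.958 0.773] [ 0.09 -0.81 -0.58]
{'time': np.float64(0.1), 'joint_positions': array([ 0.999,  0.088,  1.372, -0.   ,  1.684, -0.103]), 'qvel': array([ 0.001, -0.   , -0.005,  0.   ,  0.   ,  0.   ]), 'joint_torque': array([ 2.0000e-03, -3.4125e+01, -3.0330e+01,  7.2000e-02,  3.0000e-02,
       -0.0000e+00]), 'tool_pos': array([0.248, 0.49 , 0.215]), 'ee_rot': array([-3.14 , -0.   ,  2.673]), 'wrist_force': array([-0.469,  0.311, -0.007]), 'wrist_torque': array([ 0.022,  0.004, -0.029]), 'finger_force': np.float64(0.0), 'width': np.float64(0.094)}
```

View pics/top0.png

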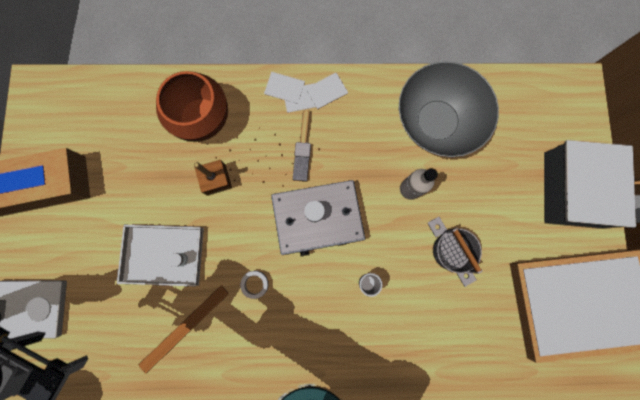

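View pics/side0.png

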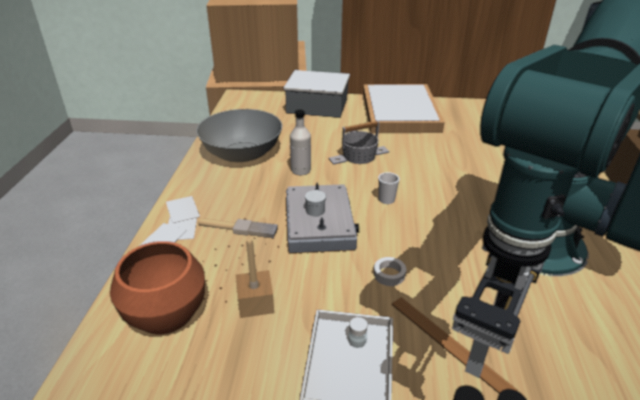

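Top: tin about (316,211), pegs (290,221) and (346,211), sieve (458,250), brush (208,173), tray (161,255). Side: tin (315,203), pegs (321,224) and (318,186), sieve (360,145), brush (252,262). I'll enlarge these.

```bash
python3 - <<'E'
import cv2,numpy as np
t=cv2.imread('pics/top0.png');s=cv2.imread('pics/side0.png')
def crop(im,x,y,w,h,k):
    c=cv2.resize(im[y:y+h,x:x+w],None,fx=k,fy=k,interpolation=cv2.INTER_CUBIC)
    for i in range(0,w,10): cv2.putText(c,str(x+i),(i*k,8),0,.3,(0,0,255),1); cv2.line(c,(i*k,10),(i*k,14),(0,0,255))
    for i in range(10,h,10): cv2.putText(c,str(y+i),(0,i*k),0,.3,(0,0,255),1)
    return c
a=np.hstack([crop(t,265,175,100,80,4),crop(t,420,210,80,80,4)])
b=np.hstack([crop(t,190,150,50,60,4),crop(t,115,220,100,60,4)])
b=np.pad(b,((0,0),(0,a.shape[1]-b.shape[1]),(0,0)))
cv2.imwrite('pics/c1.png',np.vstack([a,b]))
a=np.hstack([crop(s,280,175,80,80,4),crop(s,325,115,70,80,4)])
b=np.hstack([crop(s,230,230,50,70,4),crop(s,300,310,95,70,4)])
w=max(a.shape[1],b.shape[1]); f=lambda q:np.pad(q,((0,0),(0,w-q.shape[1]),(0,0)))
cv2.imwrite('pics/c2.png',np.vstack([f(a),f(b)]))
E
```

```text
(no output)
```

View pics/c1.png

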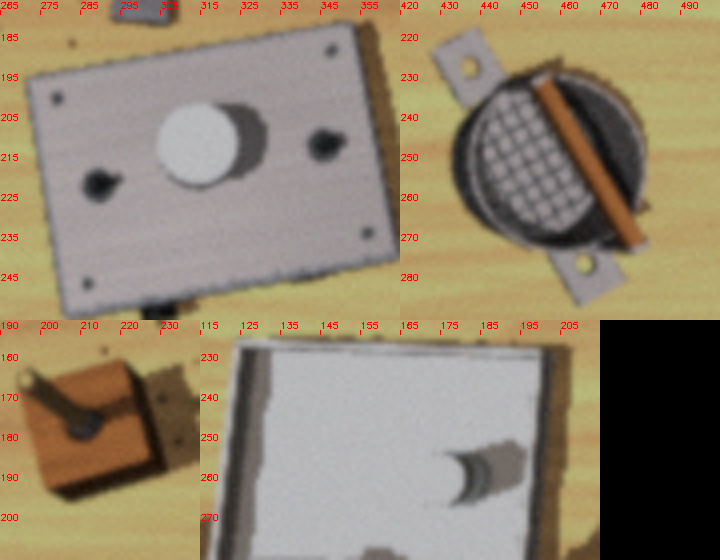

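View pics/c2.png

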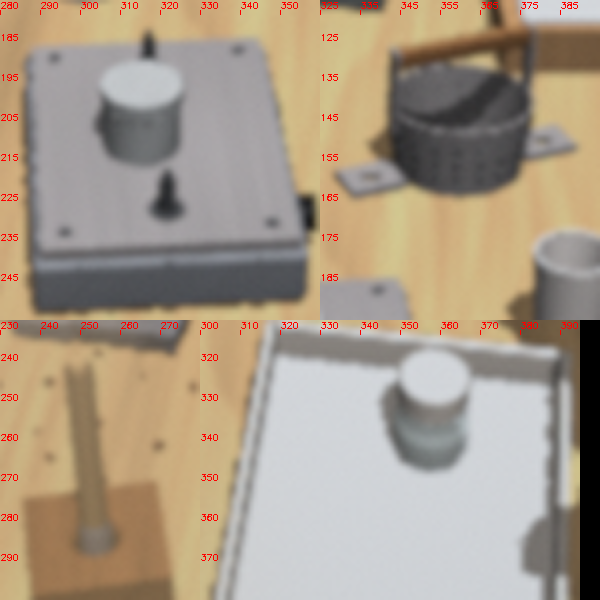

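The crops show, in full-image pixels: deck screws, pegs, tin top, sieve bar ends and ear holes, and the brush end and hole, each visible in both views. I'll triangulate these points.

```bash
python3 - <<'E'
from h import *
P=dict(scr_px_l=((279,199.5),(293.75,232.75+0)),)
# correspondences top -> side (top right=-y ; side near=+y, side left=+x)
P=dict(
 s_fl=((279,199.5),(296,232.75)), s_fr=((347.75,187.5),(293.75,189.25)),
 s_nr=((356.75,233.25),(339.5,187.25)), s_nl=((286.75,246),(347.75,230.5)),
 pegL_top=((289.5,221),(322,218)), pegR_top=((345.75,211.25),(317,183)),
 tin_top=((314.5,211.25),(315.5,196)),
 barA=((456.25,230),(343.75,130)), barB=((480,270.75),(376.75,123.25)),
 holeA=((437.5,227),(338.25,159.25)), holeB=((466.25,276),(380.75,150.25)),
 br_end=((196.75,165),(249.75,242)), br_hole=((211,176.25),(254.25,285)),
 jar=((182-2,257.5),(358.5,324)))
Q={}
for k,(a,b) in P.items():
    p,g=tri(("top",*a),("side",*b)); Q[k]=p; print(k,(p*1e3).round(1),'gap',round(g*1e3,1))
m=np.mean([Q[k] for k in('s_fl','s_fr','s_nr','s_nl')],0);print('deck',(m*1e3).round(1))
def yaw(a,b): d=Q[a]-Q[b];return np.degrees(np.arctan2(d[1],d[0])),np.linalg.norm(d)*1e3
for a,b in(('pegL_top','pegR_top'),('s_fl','s_fr'),('s_nl','s_nr'),('barA','barB'),('holeA','holeB'),('br_end','br_hole')): print(a,b,yaw(a,b),((Q[a]+Q[b])/2*1e3).round(1))
for z in(.05,): print([(plane("top",*P[k][0],z)*1e3).round(1).tolist() for k in P if k[0]=='s' or k[:3]=='peg'])
print([(plane("top",*c,.028)*1e3).round(0).tolist() for c in((124,226),(201,227),(197,285),(119,283))])
for n,u,v in(("top",370,285),("top",255,285),("top",423,183)): print((plane(n,u,v,.05)*1e3).round())
E
```

```text
s_fl [570.   76.5  50.1] gap 0.8
s_fr [ 600.  -100.8   49.9] gap 0.1
s_nr [ 481.9 -121.3   50.1] gap 0.2
s_nl [451.6  55.9  49.6] gap 1.1
pegL_top [512.4  47.5  75.1] gap 1.3
pegR_top [536.5 -92.1  78.8] gap 3.6
tin_top [533.9 -14.6  92.7] gap 0.8
barA [ 485.2 -357.7   95.3] gap 0.3
barB [ 388.3 -407.4   97.2] gap 0.4
holeA [ 499.  -343.4    3.2] gap 1.7
holeB [ 370.2 -411.9    2.6] gap 1.2
br_end [632.5 252.9 165.1] gap 0.1
br_hole [631.8 252.7  51.2] gap 1.1
jar [421.7 325.1  42.5] gap 5.4
deck [525.9 -22.4  49.9]
pegL_top pegR_top (np.float64(99.82072494411284), np.float64(141.68013138079488)) [524.4 -22.3  77. ]
s_fl s_fr (np.float64(99.58208054502931), np.float64(179.85179707036005)) [585.  -12.1  50. ]
s_nl s_nr (np.float64(99.72410984655511), np.float64(179.82420520960616)) [466.8 -32.7  49.9]
barA barB (np.float64(27.108628051528882), np.float64(108.87712319239479)) [ 436.8 -382.6   96.3]
holeA holeB (np.float64(28.015321281398418), np.float64(145.93344656328034)) [ 434.6 -377.7    2.9]
br_end br_hole (np.float64(12.45280378452515), np.float64(113.89621613188716)) [632.2 252.8 108.2]
[[569.6, 76.5, 50.0], [600.0, -100.8, 50.0], [481.8, -121.4, 50.0], [451.0, 55.9, 50.0], [514.1, 49.3, 50.0], [538.2, -94.5, 50.0]]
[[506.0, 479.0, 28.0], [502.0, 280.0, 28.0], [355.0, 284.0, 28.0], [362.0, 481.0, 28.0]]
[ 353. -151.   50.]
[356. 134.  50.]
[ 611. -297.   50.]
```

Everything agrees with the given sizes: deck z is 50 mm, peg and hole spacing is 142–146 mm, bar length and tin top match. The base yaw is 9.7° and the sieve bar lies along 28°. Next is the tin, with the fingers closing across the peg line.

```bash
python3 -m pendant '[[2.4,-4.2,0,0,0,-4.45,1],[2.4,-4.2,0,0,0,-4.45,1],[2.4,-4.2,0,0,0,-4.45,1],[2.4,-4.2,0,0,0,-4.45,1],[2.4,-4.2,0,0,0,-4.45,1],[2.4,-4.2,0,0,0,-4.45,1]]'; python3 -m pendant '[[2.4,-4.2,0,0,0,-4.45,1],[2.4,-4.2,0,0,0,-4.45,1],[2.4,-4.2,0,0,0,-4.45,1],[2.4,-4.2,0,0,0,-4.45,1],[2.4,-4.2,0,0,0,-4.45,1],[2.4,-4.2,0,0,0,-4.45,1],[0,0,0,0,0,0,1],[0,0,0,0,0,0,1]]'
```

```text
time: 0.7
tool_pos: [0.3928, 0.2368, 0.2161]
ee_rot: [-3.141, -0.0, 2.204]
wrist_force: [0.3, 0.3, -1.1]
width: 0.094
finger_force: 0.0
time: 1.5
tool_pos: [0.5363, -0.0141, 0.2155]
ee_rot: [-3.14, -0.001, 1.739]
wrist_force: [0.7, 1.2, 1.1]
width: 0.094
finger_force: 0.0
```

```bash
python3 -m pendant '[[-0.2,0,-4,0,0,0,1],[0,0,-4,0,0,0,1],[0,0,-3.5,0,0,0,1],[0,0,-2,0,0,0,1],[0,0,-1,0,0,0,1],[0,0,0,0,0,0,1],[0,0,0,0,0,0,0.7]]'; python3 -m pendant '[[0,0,0,0,0,0,0],[0,0,0,0,0,0,0],[0,0,0,0,0,0,0],[0,0,0,0,0,0,0],[0,0,0,0,0,0,0],[0,0,0,0,0,0,0],[0,0,0,0,0,0,0]]'
```

```text
time: 2.2
tool_pos: [0.5352, -0.0127, 0.0729]
ee_rot: [3.139, 0.001, 1.742]
wrist_force: [0.4, -0.1, 0.1]
width: 0.089
finger_force: 0.0
time: 2.9
tool_pos: [0.5348, -0.0134, 0.0717]
ee_rot: [3.141, 0.0, 1.741]
wrist_force: [1.3, -0.4, 1.1]
width: 0.0481
finger_force: 30.0
```

```bash
python3 -m pendant '[[0,0,1,0,0,0,0],[0,0,3,0,0,0,0],[0,0,3,0,0,0,0],[0,0,1,0,0,0,0],[-0.5,2,0,0,0,0,0],[-0.9,4,0,0,0,0,0],[-0.9,4,0,0,0,0,0],[-0.9,4,0,0,0,0,0]]'; python3 -m pendant '[[-0.9,4,0,0,0,0,0],[-0.9,4,0,0,0,0,0],[-1,4,0,0,0,0,0],[-1,4,0,0,0,0,0],[-1,4,0,0,0,0,0],[-1,4,0,0,0,0,0],[-1,4,0,0,0,0,0],[-0.4,1.3,0,0,0,0,0]]'; python3 -m pendant '[[0,0,0,0,0,0,0],[0,0,0,0,0,0,0],[0,0,-3,0,0,0,0],[0,0,-3,0,0,0,0],[0,0,-2,0,0,0,0],[0,0,-1,0,0,0,0],[0,0,-1,0,0,0,0],[0,0,0,0,0,0,0]]'
```

```text
time: 3.7
tool_pos: [0.5015, 0.1277, 0.1507]
ee_rot: [-3.14, -0.0, 1.74]
wrist_force: [1.0, -0.2, -2.0]
width: 0.0481
finger_force: 30.0
time: 4.5
tool_pos: [0.4285, 0.4227, 0.1502]
ee_rot: [-3.139, -0.0, 1.745]
wrist_force: [0.9, -1.1, -1.4]
width: 0.0484
finger_force: 30.0
time: 5.3
tool_pos: [0.4306, 0.4185, 0.0507]
ee_rot: [-3.14, 0.001, 1.74]
wrist_force: [-0.2, -0.4, -1.3]
width: 0.0483
finger_force: 30.0
```

```bash
python3 -m pendant '[[0,0,-1,0,0,0,0],[0,0,-0.8,0,0,0,0],[0,0,-0.2,0,0,0,0],[0,0,0,0,0,0,0],[0,0,0,0,0,0,0]]'; python3 -m pendant '[[0,0,-0.2,0,0,0,0],[0,0,0,0,0,0,0],[0,0,0,0,0,0,0]]'; python3 -m pendant '[[0,0,-0.1,0,0,0,0],[0,0,0,0,0,0,0],[0,0,0,0,0,0,0]]'; python3 -m pendant '[[0,0,-0.1,0,0,0,0],[0,0,0,0,0,0,0],[0,0,0,0,0,0,0]]'
```

```text
time: 5.8
tool_pos: [0.4306, 0.4199, 0.0317]
ee_rot: [3.141, -0.0, 1.741]
wrist_force: [0.3, -0.3, -1.3]
width: 0.0479
finger_force: 30.0
time: 6.1
tool_pos: [0.4305, 0.4197, 0.0296]
ee_rot: [3.141, -0.0, 1.741]
wrist_force: [0.1, -0.4, -2.7]
width: 0.0481
finger_force: 30.0
time: 6.4
tool_pos: [0.4305, 0.4197, 0.0285]
ee_rot: [3.142, 0.0, 1.741]
wrist_force: [-0.5, 0.4, -2.0]
width: 0.0479
finger_force: 30.0
time: 6.7
tool_pos: [0.4305, 0.4196, 0.0275]
ee_rot: [-3.142, 0.0, 1.741]
wrist_force: [-0.4, -0.7, -1.3]
width: 0.0484
finger_force: 30.0
```

```bash
python3 -m pendant '[[0,0,-0.1,0,0,0,0],[0,0,0,0,0,0,0],[0,0,0,0,0,0,0]]'; python3 -m pendant '[[0,0,-0.05,0,0,0,0],[0,0,0,0,0,0,0],[0,0,0,0,0,0,0]]';python3 -m pendant '[[0,0,-0.05,0,0,0,0],[0,0,0,0,0,0,0],[0,0,0,0,0,0,0]]'
```

```text
time: 7.0
tool_pos: [0.4306, 0.4198, 0.0268]
ee_rot: [3.141, -0.0, 1.741]
wrist_force: [-0.4, -0.3, 0.2]
width: 0.0487
finger_force: 30.0
time: 7.3
tool_pos: [0.4306, 0.4198, 0.0267]
ee_rot: [3.141, -0.0, 1.741]
wrist_force: [-1.0, -0.2, 5.4]
width: 0.0483
finger_force: 30.0
time: 7.6
tool_pos: [0.4307, 0.4198, 0.0267]
ee_rot: [3.141, -0.0, 1.741]
wrist_force: [-2.5, -1.2, 5.8]
width: 0.0479
finger_force: 30.0
```

```bash
python3 -m pendant '[[0,0,0,0,0,0,0.6],[0,0,0,0,0,0,0.7],[0,0,0,0,0,0,0.7],[0,0,2,0,0,0,0.7],[0,0,3,0,0,0,0.7],[0,0,5,0,0,0,0.7],[0,0,5,0,0,0,0.7],[0,-4,0,0,0,-3,0.7]]'; python3 -m pendant '[[0,-4.7,0,0,0,-4.3,0.7],[0,-4.7,0,0,0,-4.3,0.7],[0,-4.7,0,0,0,-4.3,0.7],[0,-4.7,0,0,0,-4.3,0.7],[0,-4.7,0,0,0,-4.3,0.7],[0,-4.7,0,0,0,-4.3,0.7],[0,-4.7,0,0,0,-4.3,0.7],[0,-4.7,0,0,0,-4.3,0.7]]'; python3 -m pendant '[[0,-4.7,0,0,0,-4.3,0.7],[0,-4.7,0,0,0,-4.3,0.7],[0,-4.7,0,0,0,-4.3,0.7],[0,-4.7,0,0,0,-4.3,0.7],[0,-4.7,0,0,0,-4.3,0.7],[0,-4.7,0,0,0,-4.3,0.7],[0,-4.7,0,0,0,-4.3,0.7],[0.5,-4.7,0,0,0,-4.2,0.7]]'; python3 -m pendant '[[0,-0.8,0,0,0,0,0.6],[0,0,0,0,0,0,0.6],[0,0,0,0,0,0,0.6]]'
python3 - <<'E'
from h import *
s=snap("side","s1.png");t=snap("top","t1.png")
E
```

```text
time: 8.4
tool_pos: [0.434, 0.3849, 0.1848]
ee_rot: [3.126, -0.01, 1.692]
wrist_force: [1.3, 0.2, 1.7]
width: 0.0655
finger_force: 0.0
time: 9.2
tool_pos: [0.4301, 0.0019, 0.1753]
ee_rot: [3.141, -0.0, 1.085]
wrist_force: [0.6, -1.0, 0.5]
width: 0.066
finger_force: 0.0
time: 10.0
tool_pos: [0.4349, -0.3744, 0.1751]
ee_rot: [-3.141, -0.0, 0.486]
wrist_force: [0.7, 1.0, -1.4]
width: 0.0659
finger_force: 0.0
time: 10.3
tool_pos: [0.4355, -0.3793, 0.1751]
ee_rot: [-3.14, -0.0, 0.49]
wrist_force: [0.3, 0.7, 0.5]
width: 0.0562
finger_force: 0.0
```

```bash
python3 -m pendant '[[0,0,-3,0,0,0,0.6],[0,0,-3,0,0,0,0.6],[0,0,-1.5,0,0,0,0.6],[0,0,-0.8,0,0,0,0.6],[0,0,0,0,0,0,0.6],[0,0,0,0,0,0,0.6]]'; python3 -m pendant '[[0,0,0,0,0,0,0.4],[0,0,0,0,0,0,0.25],[0,0,0,0,0,0,0.15],[0,0,0,0,0,0,0],[0,0,0,0,0,0,0],[0,0,0,0,0,0,0],[0,0,0,0,0,0,0],[0,0,0,0,0,0,0]]'
```

```text
time: 11.0
tool_pos: [0.4362, -0.3807, 0.0939]
ee_rot: [3.139, -0.001, 0.49]
wrist_force: [0.5, -0.7, 0.7]
width: 0.0566
finger_force: 0.0
time: 11.8
tool_pos: [0.4353, -0.38, 0.0921]
ee_rot: [-3.141, 0.0, 0.489]
wrist_force: [-0.3, 0.6, -0.9]
width: 0.0117
finger_force: 30.0
```

View pics/s1.png

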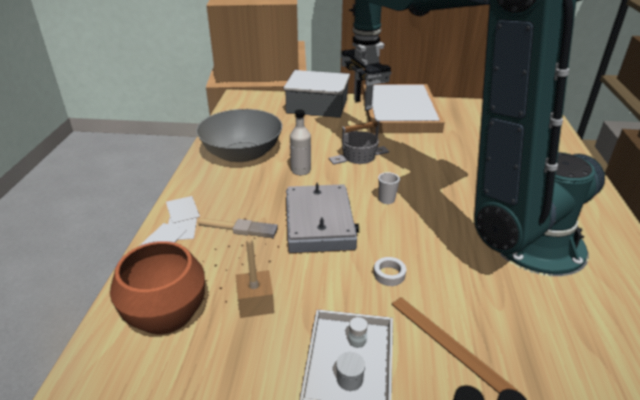

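The tin stands upright in the tray (350,370) beside the jar, the deck is clear, and the bar is gripped. I'll lift the sieve and carry it wide of the flask.

```bash
python3 -m pendant '[[0,0,0.5,0,0,0,0],[0,0,1.5,0,0,0,0],[0,0,3,0,0,0,0],[0,0,3,0,0,0,0],[0,0,2,0,0,0,0],[0,0,0.5,0,0,0,0],[0,1,0,0,0,1,0],[0,2,0,0,0,2,0]]'; python3 -m pendant '[[0,3,0,0,0,4.5,0],[0,3,0,0,0,6,0],[0,3,0,0,0,6,0],[0,3,0,0,0,6,0],[0,3,0,0,0,6,0],[0.5,3,0,0,0,6,0],[1.5,3,0,0,0,6,0],[1.5,3,0,0,0,6,0]]';  python3 -m pendant '[[1.5,3,0,0,0,6,0],[1.5,3,0,0,0,6,0],[1.5,2,0,0,0,6,0],[1,0.8,0,0,0,6,0],[0,0,0,0,0,4.2,0],[0,0,0,0,0,0,0],[0,0,0,0,0,0,0],[0,0,0,0,0,0,0]]'
python3 - <<'E'
from h import *
s=snap("side");t=snap("top")
def crop(im,x,y,w,h,k):
    c=cv2.resize(im[y:y+h,x:x+w,::-1],None,fx=k,fy=k,interpolation=cv2.INTER_CUBIC)
    for i in range(0,w,10): cv2.putText(c,str(x+i),(i*k,8),0,.3,(0,0,255),1)
    for i in range(10,h,10): cv2.putText(c,str(y+i),(0,i*k),0,.3,(0,0,255),1)
    return c
cv2.imwrite('pics/c3.png',np.hstack([crop(t,260,160,110,110,3),crop(s,260,130,130,110,3)]))
cv2.imwrite('pics/t2.png',t[:,:,::-1]);cv2.imwrite('pics/s2.png',s[:,:,::-1])
E
```

```text
time: 12.6
tool_pos: [0.4349, -0.35, 0.1959]
ee_rot: [-3.139, 0.001, 0.542]
wrist_force: [-0.5, 0.7, -2.9]
width: 0.0118
finger_force: 30.0
time: 13.4
tool_pos: [0.4694, -0.1082, 0.1957]
ee_rot: [-3.139, -0.001, 1.358]
wrist_force: [0.5, 0.1, -3.1]
width: 0.0117
finger_force: 30.0
time: 14.2
tool_pos: [0.5249, -0.0223, 0.1968]
ee_rot: [-3.14, -0.001, 1.844]
wrist_force: [0.1, -0.5, -3.4]
width: 0.0116
finger_force: 30.0
```

View pics/c3.png

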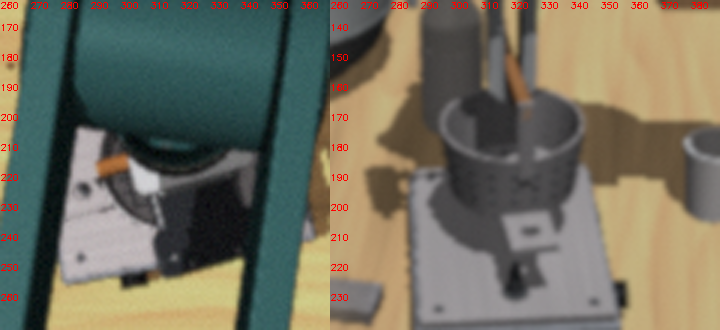

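The side view shows the sieve level above the pegs, with the near ear hole at about (326.7,206.7). The yaw overshot by about 6°, so I'll correct it and measure the ear hole.

```bash
python3 -m pendant '[[0,0,0,0,0,-3,0],[0,0,0,0,0,-2.95,0],[0,0,0,0,0,0,0],[0,0,0,0,0,0,0],[0,0,0,0,0,0,0]]'
python3 - <<'E'
from h import *
print('before: hole', (plane("side",326.7,206.7,.11)*1e3).round(1),'expect',505.2,48)
s=snap("side");t=snap("top")
a=np.deg2rad(99.7)
p=robot.get_obs()['tool_pos']; print(p)
h=np.array([p[0]+.073*np.cos(a),p[1]+.073*np.sin(a),p[2]-.092+.006])
print('exp hole side',proj("side",h),'top',proj("top",h),h)
def crop(im,x,y,w,h,k):
    c=cv2.resize(im[y:y+h,x:x+w,::-1],None,fx=k,fy=k,interpolation=cv2.INTER_CUBIC)
    for i in range(0,w,10): cv2.putText(c,str(x+i),(i*k,8),0,.3,(0,0,255),1)
    for i in range(10,h,10): cv2.putText(c,str(y+i),(0,i*k),0,.3,(0,0,255),1)
    return c
cv2.imwrite('pics/c4.png',np.hstack([crop(t,265,180,60,80,6),crop(s,295,170,60,80,6)]))
E
```

```text
time: 14.8
tool_pos: [0.5255, -0.0224, 0.1975]
ee_rot: [3.141, 0.0, 1.742]
wrist_force: [1.1, 0.1, -2.9]
width: 0.0117
finger_force: 30.0
before: hole [502.3  49.9 110. ] expect 505.2 48
[ 0.52549342 -0.02237349  0.19752504]
exp hole side [321.92331164 205.79875904] top [287.52989283 218.94934449] [0.5131937  0.04958286 0.11152504]
```

View pics/c4.png

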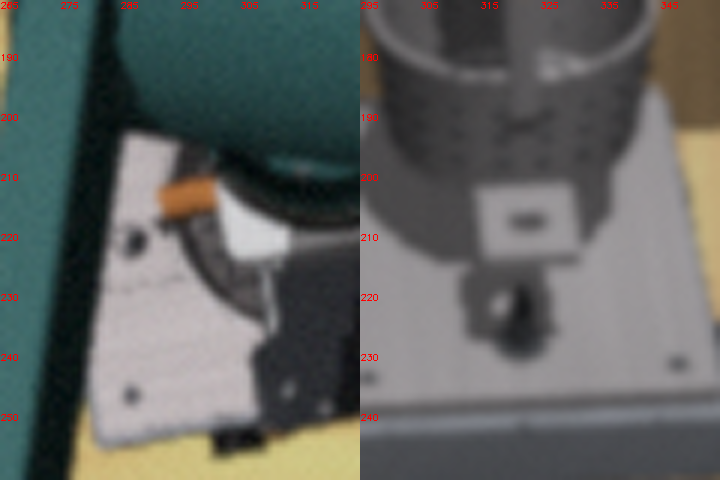

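The near ear hole is at side (322.7,206.7) and top (287.2,220). I'll compare it with the peg.

```bash
python3 - <<'E'
from h import *
p,g=tri(("top",287.2,220),("side",322.7,206.7));print((p*1e3).round(1),g*1e3)
print((plane("side",322.7,206.7,.1115)*1e3).round(1),(plane("top",287.2,220,.1115)*1e3).round(1))
a=np.deg2rad(99.7);print('peg',525.8+73*np.cos(a),-22.5+73*np.sin(a))
# peg base from side collar, top of peg
print((plane("side",321.75,227,.05)*1e3).round(1),(plane("side",322,217.5,.08)*1e3).round(1),(plane("side",317,183,.08)*1e3).round(1))
E
```

```text
[511.1  50.5 109.8] 0.4695546850985179
[511.1  52.8 111.5] [510.7  50.4 111.5]
peg 513.5002752917547 49.456353243486305
[513.3  49.3  50. ] [512.6  52.   80. ] [538.1 -90.6  80. ]
```

```bash
python3 -m pendant '[[0.2,-0.1,-1,0,0,0,0],[0,0,-1,0,0,0,0],[0,0,-0.5,0,0,0,0],[0,0,0,0,0,0,0],[0,0,0,0,0,0,0]]'; python3 -m pendant '[[0,0,-0.3,0,0,0,0],[0,0,-0.3,0,0,0,0],[0,0,-0.2,0,0,0,0],[0,0,0,0,0,0,0],[0,0,0,0,0,0,0]]'
```

```text
time: 15.4
tool_pos: [0.5274, -0.0233, 0.1721]
ee_rot: [-3.141, -0.0, 1.742]
wrist_force: [0.2, 0.1, -2.7]
width: 0.0117
finger_force: 30.0
time: 15.9
tool_pos: [0.5275, -0.0233, 0.1645]
ee_rot: [3.142, -0.0, 1.742]
wrist_force: [-0.6, -0.1, -3.6]
width: 0.0116
finger_force: 30.0
```

```bash
python3 -m pendant '[[0,0,-0.3,0,0,0,0],[0,0,-0.3,0,0,0,0],[0,0,-0.2,0,0,0,0],[0,0,0,0,0,0,0]]'; python3 -m pendant '[[0,0,-0.3,0,0,0,0],[0,0,-0.3,0,0,0,0],[0,0,0,0,0,0,0],[0,0,0,0,0,0,0]]'
```

```text
time: 16.3
tool_pos: [0.5273, -0.0233, 0.1559]
ee_rot: [-3.141, -0.0, 1.742]
wrist_force: [0.9, -0.5, -3.2]
width: 0.0117
finger_force: 30.0
time: 16.7
tool_pos: [0.5274, -0.0234, 0.1504]
ee_rot: [-3.141, -0.0, 1.742]
wrist_force: [0.5, 0.2, -3.1]
width: 0.0116
finger_force: 30.0
```

No contact forces so far, so both pegs are inside the holes. I'll lower to the deck.

```bash
python3 -m pendant '[[0,0,-0.3,0,0,0,0],[0,0,-0.2,0,0,0,0],[0,0,0,0,0,0,0],[0,0,0,0,0,0,0]]'; python3 -m pendant '[[0,0,-0.15,0,0,0,0],[0,0,0,0,0,0,0],[0,0,0,0,0,0,0]]'; python3 -m pendant '[[0,0,-0.1,0,0,0,0],[0,0,0,0,0,0,0],[0,0,0,0,0,0,0]]';python3 -m pendant '[[0,0,-0.1,0,0,0,0],[0,0,0,0,0,0,0],[0,0,0,0,0,0,0]]'
```

```text
time: 17.1
tool_pos: [0.5274, -0.0233, 0.1454]
ee_rot: [-3.141, -0.0, 1.742]
wrist_force: [-0.5, -0.0, -4.5]
width: 0.0118
finger_force: 30.0
time: 17.4
tool_pos: [0.5275, -0.0233, 0.144]
ee_rot: [3.142, -0.0, 1.742]
wrist_force: [-0.5, 0.1, -2.7]
width: 0.0116
finger_force: 30.0
time: 17.7
tool_pos: [0.5275, -0.0233, 0.143]
ee_rot: [-3.142, -0.0, 1.742]
wrist_force: [0.5, 0.4, -3.5]
width: 0.0116
finger_force: 30.0
time: 18.0
tool_pos: [0.5275, -0.0233, 0.142]
ee_rot: [3.142, -0.0, 1.742]
wrist_force: [-0.3, -0.5, -2.9]
width: 0.0119
finger_force: 30.0
```

```bash
python3 -m pendant '[[0,0,-0.05,0,0,0,0],[0,0,0,0,0,0,0],[0,0,0,0,0,0,0]]'; python3 -m pendant '[[0,0,-0.05,0,0,0,0],[0,0,0,0,0,0,0],[0,0,0,0,0,0,0]]'; python3 -m pendant '[[0,0,-0.05,0,0,0,0],[0,0,0,0,0,0,0],[0,0,0,0,0,0,0]]'
```

```text
time: 18.3
tool_pos: [0.5275, -0.0234, 0.1419]
ee_rot: [3.141, 0.0, 1.742]
wrist_force: [-1.4, -0.4, -1.1]
width: 0.0115
finger_force: 30.0
time: 18.6
tool_pos: [0.5275, -0.0234, 0.1419]
ee_rot: [3.141, 0.0, 1.742]
wrist_force: [-4.1, -1.9, 4.1]
width: 0.012
finger_force: 30.0
time: 18.9
tool_pos: [0.5275, -0.0235, 0.1419]
ee_rot: [3.141, 0.001, 1.742]
wrist_force: [-4.2, -0.6, 6.7]
width: 0.0117
finger_force: 30.0
```

The sieve stopped firmly at z=0.1419, against 0.142 expected. I'll release it, rise, and go to the brush.

```bash
python3 -m pendant '[[0,0,0,0,0,0,0.1],[0,0,0,0,0,0,0.25],[0,0,0,0,0,0,0.4],[0,0,0,0,0,0,0.5],[0,0,1,0,0,0,0.5],[0,0,3,0,0,0,0.5],[0,0,4,0,0,0,0.5],[0.5,1,0,0,0,4,0.5]]'; python3 -m pendant '[[1,2.6,0,0,0,8.5,0.5],[1,2.6,0,0,0,8.5,0.5],[1,2.6,0,0,0,8.5,0.5],[1,2.6,0,0,0,8.5,0.5],[1,2.6,0,0,0,8.5,0.5],[1,2.6,0,0,0,8.5,0.5],[1,2.6,0,0,0,8.5,0.5],[1,2.6,0,0,0,8.5,0.5]]';  python3 -m pendant '[[1,2.6,0,0,0,8.5,0.5],[1,2.6,0,0,0,8.5,0.5],[0,0.7,0,0,0,0,0.5],[0,0,0,0,0,0,0.5],[0,0,0,0,0,0,0.5],[0,0,0,0,0,0,0.5]]'
python3 - <<'E'
from h import *
s=snap("side");t=snap("top")
def crop(im,x,y,w,h,k): return cv2.resize(im[y:y+h,x:x+w,::-1],None,fx=k,fy=k,interpolation=cv2.INTER_CUBIC)
cv2.imwrite('pics/c5.png',np.hstack([crop(t,265,170,110,110,3),crop(s,220,155,140,110,3)]))
E
```

```text
time: 19.7
tool_pos: [0.5355, -0.0143, 0.2281]
ee_rot: [3.13, 0.005, 1.812]
wrist_force: [1.1, 0.1, 0.5]
width: 0.0466
finger_force: 0.0
time: 20.5
tool_pos: [0.6131, 0.1959, 0.2211]
ee_rot: [3.141, 0.001, 3.005]
wrist_force: [-0.7, 0.2, 0.3]
width: 0.0471
finger_force: 0.0
time: 21.1
tool_pos: [0.6324, 0.2524, 0.2211]
ee_rot: [-3.141, 0.0, -2.991]
wrist_force: [0.8, -0.5, 0.5]
width: 0.0472
finger_force: 0.0
```

View pics/c5.png

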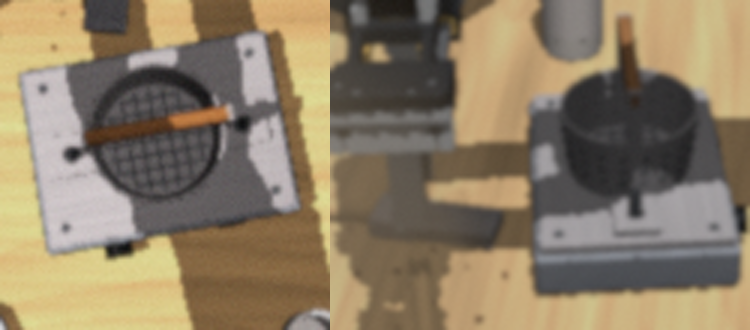

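The top view shows the sieve flat on the deck, with both peg tops standing through the ears. Next I'll grasp the brush.

```bash
python3 -m pendant '[[0.1,0,-3,0,0,0,0.5],[0,0,-3,0,0,0,0.5],[0,0,-2.5,0,0,0,0.5],[0,0,-1.4,0,0,0,0.5],[0,0,0,0,0,0,0.4],[0,0,0,0,0,0,0.25],[0,0,0,0,0,0,0.2],[0,0,0,0,0,0,0.18]]'; python3 -m pendant '[[0,0,0,0,0,0,0.15],[0,0,0,0,0,0,0.1],[0,0,0,0,0,0,0],[0,0,0,0,0,0,0],[0,0,0,0,0,0,0],[0,0,0,0,0,0,0]]'
```

```text
time: 22.0
tool_pos: [0.6345, 0.254, 0.1237]
ee_rot: [3.141, 0.004, -2.988]
wrist_force: [-0.3, -1.0, 0.2]
width: 0.019
finger_force: 0.0
time: 22.6
tool_pos: [0.6341, 0.2536, 0.1228]
ee_rot: [-3.142, 0.002, -2.988]
wrist_force: [0.3, -0.4, 6.0]
width: 0.0136
finger_force: 30.0
```

```bash
python3 -m pendant '[[0,0,0.5,0,0,0,0],[0,0,1.5,0,0,0,0],[0,0,3,0,0,0,0],[0,0,3.5,0,0,0,0],[0,0,3.5,0,0,0,0],[0,0,3.5,0,0,0,0],[0,0,1.5,0,0,0,0],[0,0,0,0,0,0,0]]'; python3 -m pendant '[[-0.5,-1.2,0,0,0,0,0],[-0.8,-2.8,0,0,0,0,0],[-0.8,-2.8,0,0,0,0,0],[-0.8,-2.8,0,0,0,0,0],[-0.8,-2.8,0,0,0,0,0],[-0.8,-2.8,0,0,0,0,0],[-0.8,-2.8,0,0,0,0,0],[-0.8,-2.8,0,0,0,0,0]]';  python3 -m pendant '[[-0.8,-2.8,0,0,0,0,0],[-0.8,-2.8,0,0,0,0,0],[-0.2,-0.8,0,0,0,0,0],[0,0,0,0,0,0,0],[0,0,0,0,0,0,0],[0,0,0,0,0,0,0]]'
python3 - <<'E'
from h import *
s=snap("side");t=snap("top")
def crop(im,x,y,w,h,k): return cv2.resize(im[y:y+h,x:x+w,::-1],None,fx=k,fy=k,interpolation=cv2.INTER_CUBIC)
cv2.imwrite('pics/c6.png',np.hstack([crop(t,265,150,110,110,3),crop(s,250,90,140,150,3)[:330]]) if 0 else crop(s,250,70,140,160,4)[:600])
E
```

```text
time: 23.4
tool_pos: [0.6342, 0.2542, 0.2961]
ee_rot: [3.14, 0.007, -2.988]
wrist_force: [0.1, 0.4, -0.3]
width: 0.0134
finger_force: 30.0
time: 24.2
tool_pos: [0.5712, 0.0448, 0.2895]
ee_rot: [3.141, -0.004, -2.988]
wrist_force: [-0.6, -0.6, -0.1]
width: 0.0134
finger_force: 30.0
time: 24.8
tool_pos: [0.5547, -0.0171, 0.291]
ee_rot: [3.141, -0.001, -2.987]
wrist_force: [0.5, 1.2, -1.1]
width: 0.0135
finger_force: 30.0
```

View pics/c6.png

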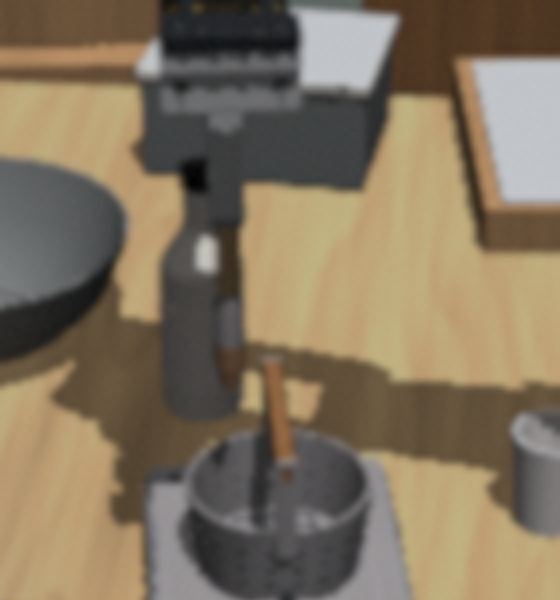

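The brush hangs vertical, tip at about (307.8,167), to the +x side of the bar. I'll check the tip position against the sieve mouth.

```bash
python3 - <<'E'
from h import *
p=plane("side",307.75,167,.173);print(p.round(4))
d=p[:2]-np.array([.5258,-.0225]);a=np.deg2rad(9.7)
print('in sieve frame mm',(np.array([d@[np.cos(a),np.sin(a)],d@[-np.sin(a),np.cos(a)]])*1e3).round(1))
E
```

```text
[ 0.5522 -0.0147  0.173 ]
in sieve frame mm [27.3  3.2]
```

```bash
python3 -m pendant '[[0,0,-2,0,0,0,0],[0,0,-3,0,0,0,0],[0,0,-2,0,0,0,0],[0,0,-1.5,0,0,0,0],[0,0,-1.2,0,0,0,0],[0,0,-1,0,0,0,0],[0,0,0,0,0,0,0],[0,0,0,0,0,0,0]]'; python3 -m pendant '[[0,0,0,0,0,0,0],[0,0,0,0,0,0,0],[0,0,0,0,0,0,0],[0,0,0,0,0,0,0],[0,0,0,0,0,0,0]]'
python3 - <<'E'
from h import *
s=snap("side","s7.png")
cv2.imwrite('pics/c7.png',cv2.resize(s[110:250,250:390,::-1],None,fx=4,fy=4,interpolation=cv2.INTER_CUBIC))
E
```

```text
time: 25.7
tool_pos: [0.5549, -0.0183, 0.1851]
ee_rot: [-3.141, 0.001, -2.988]
wrist_force: [0.1, 0.4, -0.1]
width: 0.0136
finger_force: 30.0
time: 26.2
tool_pos: [0.5546, -0.0183, 0.1846]
ee_rot: [3.142, 0.0, -2.988]
wrist_force: [0.2, 1.0, -0.4]
width: 0.0133
finger_force: 30.0
```

View pics/c7.png

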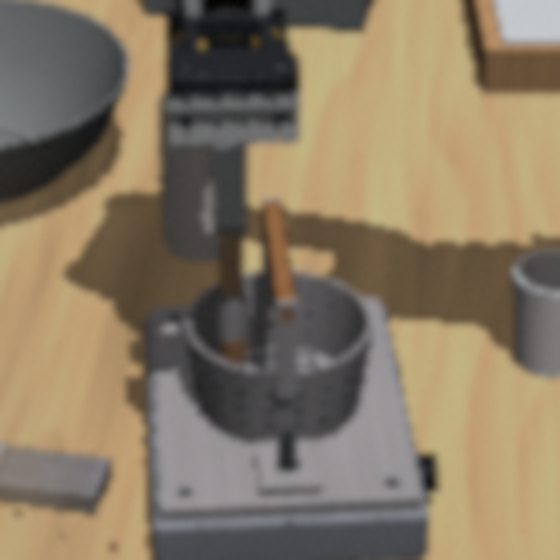

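The bristles are inside the sieve beside the bar, with the tip about 12 mm above its floor and no contact force. I'll raise the brush and return along the same path.

```bash
python3 -m pendant '[[0,0,1,0,0,0,0],[0,0,2.5,0,0,0,0],[0,0,3,0,0,0,0],[0,0,3,0,0,0,0],[0,0,1.2,0,0,0,0],[0.2,0.8,0,0,0,0,0],[0.8,2.8,0,0,0,0,0],[0.8,2.8,0,0,0,0,0]]'; python3 -m pendant '[[0.8,2.8,0,0,0,0,0],[0.8,2.8,0,0,0,0,0],[0.8,2.8,0,0,0,0,0],[0.8,2.8,0,0,0,0,0],[0.8,2.8,0,0,0,0,0],[0.8,2.8,0,0,0,0,0],[0.8,2.8,0,0,0,0,0],[0.5,1.2,0,0,0,0,0]]';  python3 -m pendant '[[0,0,0,0,0,0,0],[0,0,-2,0,0,0,0],[0,0,-3,0,0,0,0],[0,0,-3,0,0,0,0],[0,0,-2,0,0,0,0],[0,0,-0.5,0,0,0,0],[0,0,0,0,0,0,0],[0,0,0,0,0,0,0]]'
python3 - <<'E'
from h import *
for n in("side","top"): snap(n,n+"8.png")
o=robot.get_obs()['tool_pos'];print(o)
E
```

```text
time: 27.05
tool_pos: [0.5722, 0.0465, 0.2895]
ee_rot: [3.141, -0.003, -2.99]
wrist_force: [0.1, -0.4, -0.6]
width: 0.0136
finger_force: 30.0
time: 27.85
tool_pos: [0.6328, 0.2569, 0.288]
ee_rot: [3.141, -0.005, -2.985]
wrist_force: [0.3, -0.2, -0.6]
width: 0.0135
finger_force: 30.0
time: 28.65
tool_pos: [0.6339, 0.2535, 0.1879]
ee_rot: [3.141, 0.002, -2.989]
wrist_force: [0.1, -0.7, -0.6]
width: 0.0138
finger_force: 30.0
[0.63429001 0.25375635 0.18869774]
```

```bash
python3 -m pendant '[[0,0,-0.7,0,0,0,0],[0,0,-0.7,0,0,0,0],[0,0,-0.5,0,0,0,0],[0,0,0,0,0,0,0]]'; python3 -m pendant '[[0,0,-0.7,0,0,0,0],[0,0,-0.7,0,0,0,0],[0,0,0,0,0,0,0],[0,0,0,0,0,0,0]]'; python3 -m pendant '[[0,0,-0.7,0,0,0,0],[0,0,-0.7,0,0,0,0],[0,0,0,0,0,0,0],[0,0,0,0,0,0,0]]'
```

```text
time: 29.15
tool_pos: [0.6328, 0.2535, 0.1656]
ee_rot: [-3.141, -0.003, -2.988]
wrist_force: [0.0, 0.3, -0.7]
width: 0.0134
finger_force: 30.0
time: 29.55
tool_pos: [0.6333, 0.2536, 0.153]
ee_rot: [-3.142, -0.001, -2.988]
wrist_force: [-0.1, 0.6, -0.9]
width: 0.0132
finger_force: 30.0
time: 29.95
tool_pos: [0.6332, 0.2536, 0.1389]
ee_rot: [-3.142, -0.001, -2.988]
wrist_force: [-0.0, 0.6, 0.6]
width: 0.0136
finger_force: 30.0
```

```bash
python3 -m pendant '[[0,0,-0.6,0,0,0,0],[0,0,-0.5,0,0,0,0],[0,0,-0.2,0,0,0,0],[0,0,0,0,0,0,0],[0,0,0,0,0,0,0]]'; python3 -m pendant '[[0,0,-0.15,0,0,0,0],[0,0,0,0,0,0,0],[0,0,0,0,0,0,0]]'; python3 -m pendant '[[0,0,-0.1,0,0,0,0],[0,0,0,0,0,0,0],[0,0,0,0,0,0,0]]'; python3 -m pendant '[[0,0,-0.1,0,0,0,0],[0,0,0,0,0,0,0],[0,0,0,0,0,0,0]]'
```

```text
time: 30.45
tool_pos: [0.6335, 0.2537, 0.1265]
ee_rot: [3.142, -0.0, -2.988]
wrist_force: [-0.2, 0.2, -0.4]
width: 0.0138
finger_force: 30.0
time: 30.75
tool_pos: [0.6335, 0.2537, 0.1251]
ee_rot: [3.141, 0.0, -2.988]
wrist_force: [-0.2, -0.1, -0.1]
width: 0.0133
finger_force: 30.0
time: 31.05
tool_pos: [0.6335, 0.2537, 0.1239]
ee_rot: [3.141, -0.0, -2.988]
wrist_force: [0.4, 0.2, -0.4]
width: 0.0133
finger_force: 30.0
time: 31.35
tool_pos: [0.6335, 0.2537, 0.123]
ee_rot: [3.142, -0.0, -2.988]
wrist_force: [-0.2, 0.9, -1.1]
width: 0.0136
finger_force: 30.0
```

```bash
python3 -m pendant '[[0,0,-0.05,0,0,0,0],[0,0,0,0,0,0,0],[0,0,0,0,0,0,0]]'; python3 -m pendant '[[0,0,-0.05,0,0,0,0],[0,0,0,0,0,0,0],[0,0,0,0,0,0,0]]'
```

```text
time: 31.65
tool_pos: [0.6336, 0.2537, 0.1228]
ee_rot: [3.141, 0.0, -2.988]
wrist_force: [-0.4, -0.6, 0.9]
width: 0.0135
finger_force: 30.0
time: 31.95
tool_pos: [0.6337, 0.2537, 0.1227]
ee_rot: [3.141, 0.001, -2.988]
wrist_force: [-0.5, -0.4, 4.1]
width: 0.0133
finger_force: 30.0
```

The brush has bottomed at the same height as before. I'll release it, rise, move clear, and check by measurement.

```bash
python3 -m pendant '[[0,0,0,0,0,0,0.15],[0,0,0,0,0,0,0.2],[0,0,0,0,0,0,0.3],[0,0,0,0,0,0,0.45],[0,0,1,0,0,0,0.45],[0,0,3,0,0,0,0.45],[0,0,4,0,0,0,0.45],[0,0,4,0,0,0,0.45]]'; python3 -m pendant '[[-3,2,0,0,0,0,0.45],[-4,3,0,0,0,0,0.45],[-4,3,0,0,0,0,0.45],[-4,3,0,0,0,0,0.45],[-4,3,0,0,0,0,0.45],[-3,2,0,0,0,0,0.45],[0,0,0,0,0,0,0.45],[0,0,0,0,0,0,0.45]]'
python3 - <<'E'
from h import *
a=cv2.imread('pics/side0.png').astype(int);b=snap("side","s9.png")[:,:,::-1].astype(int)
ta=cv2.imread('pics/top0.png').astype(int);tb=snap("top","t9.png")[:,:,::-1].astype(int)
def diff(A,B,x,y,w,h): return abs(A-B)[y:y+h,x:x+w].mean().round(1)
print('brush side/top',diff(a,b,235,232,40,80),diff(ta,tb,190,155,45,45),'flask',diff(a,b,285,110,30,65),'cup',diff(a,b,375,172,28,32),'tape',diff(ta,tb,240,268,32,32),'flatbrush',diff(a,b,200,218,80,20))
# brush handle end in side view: thin column above the block
s9=b.astype(np.uint8); s0=a.astype(np.uint8)
for im in(s0,s9):
    r=im[236:262,238:265].astype(int); d=r.sum(2); m=d<np.median(d)*.85
    v,u=np.nonzero(m); print(len(u),u.mean()+238,v.min()+236)
# sieve bar by colour between before-dip and now
s7=cv2.imread('pics/s7.png').astype(int)
print('ear/deck region vs dip picture',diff(s7,b,300,215,60,30))
E
```

```text
time: 32.75
tool_pos: [0.6332, 0.2536, 0.2434]
ee_rot: [-3.142, -0.001, -2.988]
wrist_force: [0.5, 0.6, 0.4]
width: 0.0424
finger_force: 0.0
time: 33.55
tool_pos: [0.4133, 0.414, 0.243]
ee_rot: [3.141, 0.002, -2.987]
wrist_force: [0.2, -0.1, 0.1]
width: 0.042
finger_force: 0.0
brush side/top 6.4 2.9 flask 8.0 cup 71.8 tape 49.5 flatbrush 8.0
150 250.88666666666666 236
147 251.156462585034 236
ear/deck region vs dip picture 39.7
```

```bash
python3 - <<'E'
import cv2
L=lambda f:cv2.imread('pics/'+f).astype(int)
a=L('side0.png'); d=lambda A,B,x,y,w,h: abs(A-B)[y:y+h,x:x+w].mean().round(1)
for f in('s1.png','s7.png','side8.png'):
    b=L(f); print(f,'cup',d(a,b,375,172,28,32),'tape',d(a,b,372,256,36,28),'jar',d(a,b,345,315,25,32),'flask',d(a,b,285,110,30,65))
b,c=L('s9.png'),L('s7.png'); print('tin s9/s7',d(b,c,330,350,38,40), 'arm-dark s9 cup', b[172:204,375:403].mean((0,1)))
print('sieve side8 vs s7',d(L('side8.png'),c,315,170,35,75))
E
```

```text
s1.png cup 10.7 tape 44.6 jar 2.8 flask 2.4
s7.png cup 39.4 tape 41.2 jar 12.4 flask 61.7
side8.png cup 33.4 tape 46.5 jar 0.8 flask 0.9
tin s9/s7 22.4 arm-dark s9 cup [69.91071429 74.57142857 77.04017857]
sieve side8 vs s7 30.9
```

The brush, jar and flask match the earlier pictures. The cup and tape differ only where arm shadow or occlusion explains it, and they sat at the same pixels in the later view. Handing in.

```bash
python3 -c "
from bench import robot
print(robot.close_job())"
```

```text
the job is handed in; nothing more can be done
None
```

The job is handed in after about 34 s: the tin stands upright in the tray, the sieve sits home on both pegs, and the brush was dipped without contact and put back at the bottom of its hole; bystanders showed no sign of moving, though the arm blocked the last view of the cup and tape.

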